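# Dip the self-watering planter's reservoir

## Robot

A 7-joint arm with a two-finger parallel gripper is mounted at the origin on the work surface. World frame = base frame: x ahead of the robot, y to its left, z up, the work surface at z = 0. Lengths are in m, angles in rad, forces in N, time in s.
With the tool pointing down it reaches from about 0.4 to 0.85 m from the base axis. Payload 4.5 kg.
Tool frame: the origin (TCP) lies where the fingers leave the gripper's body, on its centre line; the fingertips stand 64 mm ahead of it and the grasp point (between the pads) lies 45 mm ahead of it; z points along the fingers, y is the direction in which the jaws open and shut (so a half turn about z gives the same grasp; the last joint's range is limited). The gripper opens to 88 mm and grips with 3 to 60 N. Pads are 18 mm wide; open, the fingers measure 123 mm over their backs; the gripper's body (75 mm by 187 mm) begins 45 mm behind the grasp point.
Start: joints at [-1.269, 0.689, -0.195, 1.565, 0.157, 0.902, -0.215], TCP at [0.165, 0.603, 0.303] pointing down, gripper open.
Joint ranges: [-3.01, 3.01], [-0.46, 2.08], [-1.47, 1.51], [0.13, 2.56], [-1, 4.14], [0.04, 2.09], [-2.66, 2.66]. Speed limits (rad/s): [2.57, 2.57, 3.14, 3.14, 3.14, 3.14, 3.14].

## Interface

Orientations are given as a unit quaternion [x, y, z, w].
In Python, from plant import monitor, snapshot, workorder, finder gives the robot as it stands.
- The arm moves only by the tool carry_out, never from a script. Its argument "motion" is one flat list of numbers, 6 for each row, row after row: the shift along the tool's x, y, z in cm, then the turn, a rotation vector about the tool's x, y, z in rad. In form: [x, y, z, rx, ry, rz, x, y, z, rx, ry, rz, ...]. A call has 1 to 8 rows; each row shifts and turns the commanded pose from where the row before left it, along the tool's axes as they then stand; what a row does not reach is not made up. A row lasts 1/8 s, in which the tool goes at most 62.5 mm and 10.7 degrees, less where a joint would pass 70% of its speed; a pose out of reach is approached as far as the arm can. A call with a gripper value outside its range is refused whole. "hand" is the finger opening in cm, from 0 to 8.81, set as the call begins (left out, the last holds). The fingers move at their own pace and stop on an object; "grip_force" is the grip in N (left out, the last holds). Time passes only in rows, so rows that do not move let the fingers close. It gives the time, the measured TCP pose, the force and the opening at its end, in the units of the state.
- monitor.get_state(): the state, without advancing time (a new reading comes with each control period).
- snapshot(name): name is "scene" or "top"; returns a dict with "frame" (384x512x3 uint8, red, green, blue), "range_z" (384x512 float32, m along the optical axis (not along the pixel's ray), 0 where there is no reading), "fx", "fy", "cx", "cy" (pixels), "D" ([k1, k2, p1, p2, k3] as OpenCV has them; the pictures are not rectified), "rvec" (rotation vector, rad) and "tvec" (3), from world to camera coordinates, as OpenCV has them. Camera axes: x right, y down, z forward; pixel columns grow to the right and rows downward; lengths in m; the calibration is good to about 2 mm. A picture is of the moment at which its call begins.
- workorder.finish_job(): hands the job in, once; it reports no verdict.
Trained networks look in a picture, given as the dict that the camera call returned (one of the last four; its "shot" number tells which), for a name from the list of things; names that differ only in an ending like _2 or _b are one class to them, and where a whole thing is asked for, a point or a joint stands for the part that bears it (a point fixed in the world has none). Each returns a list of dicts, best first, with "p" (0 to 1); they miss things now and then, are a little off and sometimes report something else, mostly with a low value. They report only what shows in the picture. A call takes as long as a camera call. They do not tell look-alikes from the thing itself.
- finder.masks_of(picture, thing): "pixels" (384x512 bool, what is visible of it) and "extent" ([left, top, right, bottom] in pixels, round what is visible of it).
The state is a dict: "clock": time; "q": joint angles; "qd": joint speeds; "joint_torque": joint torques, N m; "tool_pos": TCP position; "eef_rot": TCP orientation; "contact_force": force on the tool from outside, world axes, zero at the start; "moment": the same for the moment, N m; "opening": opening from 0.0 (shut) to 1.0 (fully open).
Only numpy, scipy, OpenCV 4.12 (cv2) and the standard library are available. Lean on these libraries where they do the work, as an engineer would, in place of code of your own. Each camera call takes 0.05 s, during which the arm holds its last target. There are 200 camera calls.

## Task

Shut off the planter's water feed by turning the black bar knob clockwise until it clicks over into its shut position, then take the dipstick from its wooden rest, slide it down the slanted dip tube until its collar stops on the mouth, and draw it right out again. Finish still holding the dipstick, level and still, at least 20 cm above the ledge and touching nothing else, so that its tip can be read; leave the other things on the ledge where they stand.

Things in the scene. Friction and masses are not known exactly. Their poses are not given: they have to be found in the camera images.
- planter: fixed plank-clad planter, 220 (its x) x 660 (its y) x 130 mm high; origin: centre of underside; front face (x = -110) towards the robot. On its front edge a deck (centre line x = -70, 120 high) carries the dip tube (y = -210) and the feed valve (y = +60). From x = +20 back grow herbs up to 205 high. Its front at y = 125 to 315 is a tilt-out bin, unused, hanging open by 0 to 35 mm
- dip_tube: grey plastic tube fixed in the planter, slanting 45 degrees down and towards the planter's +y. Origin: centre of its mouth, 165 mm above the ledge, 45 above the deck; z axis: tube axis, out of the mouth (up and towards the planter's -y); x axis: the planter's x, level; y axis: upward side. Bore 16 mm, 175 deep; the last 14 mm flare to a mouth 29 wide inside, 35 outside
- feed_valve (a joint): angle of the feed valve's knob: 0 = open (bar along the planter's y), grows clockwise seen from above, 1.45 rad = shut, at its stop. Starts at 0, held there by its sprung detent, which resists with up to about 0.1 N m until 0.95 rad; let go before that it springs back, beyond it snaps over by itself to the stop and stays there
- valve_grip (a point): on the knob's vertical axis at the height to grip, 175 mm above the ledge. The knob: black disc 48 mm across with an upright bar grip 46 mm long (along this frame's y), 14 thick (along its x), rising 30 mm over the disc; the bar's top is 8 mm above this point. The frame turns with the knob
- dipstick: loose dipstick, 271 mm long, about 0.1 to 0.16 kg: steel rod 10 mm thick, 165 long, with ring marks and tapered tip; steel collar disc 38 across, 6 thick; wooden handle 100 long, 24 wide (y), 20 high (z). Origin: on the axis at the collar's rod-side face (comes to the tube's mouth when fully in); x axis towards the tip, z up as it lies. It balances at about the collar
- stick_tip (a point): the tip of the dipstick, on its axis (x = +165 mm of the dipstick)
- stick_handle (a point): middle of the dipstick's wooden handle, on its axis (x = -60 mm of the dipstick), the place to grip, free on both sides
- rest: fixed wooden rest: plank 250 x 64 x 14 mm (x, y, z) with notched uprights 66 mm high at x = -110 (under the handle's end) and x = +110 (under the rod). The dipstick lies in the notches along its x, tip towards +x, its axis 58 mm above the ledge, and lifts straight up. Origin: centre of underside
- ferment_box: tall beige plastic fermentation container with a press-button vent lid, 168 x 168 mm, 264 high; loose; origin at the centre of its underside
- bowl: stainless mixing bowl, 170 mm across the rim, 70 high; loose; origin at the centre of its underside. It and the wooden rest may have changed places
- pestle: wooden pestle lying on its side, 240 mm long, thick round ends 44 mm across and a 28 mm waist; loose; origin at its centre, its x axis runs along it
- funnel: orange plastic funnel standing on its wide mouth, 120 mm across, 115 high; loose; origin at the centre of its underside
- clay_pot: empty terracotta pot, 110 mm across, 100 high; loose; origin at the centre of its underside
- jar: glass jar with a metal lid, 50 mm across, 85 high; loose; origin at the centre of its underside
- trowel: hand trowel lying flat, about 265 mm long, up to 60 wide; loose; origin under the neck, 30 mm in front of the round wooden handle
There are look-alikes about, which are no part of the job. What is shaped like the funnel but turquoise is not meant.

How it is judged:
On the way, in this order (a step that is already met when the one before it is completed fails the run):
1. the feed valve has clicked over into its shut position (knob beyond 1.3 rad) with the dipstick not yet used (value of joint feed_valve above 1.3 rad and distance between dipstick and dip_tube above 0.05 m), for 0.2 s.
2. the dipstick is in the dip tube with its collar stopped on the mouth (within 4 mm), the valve still shut (value of joint feed_valve above 1.3 rad and z of dipstick in the frame of dip_tube below 0.004 m and distance between dipstick and dip_tube below 0.008 m and angle between the x axis of dipstick and the z axis of dip_tube, either way round below 0.1 rad and z of stick_tip in the frame of dip_tube below -0.15 m), for 0.2 s.
3. the dipstick is drawn right out of the tube, its tip clear of the mouth (z of stick_tip in the frame of dip_tube above 0.01 m), for 0.1 s.
At the end, for the whole second after the job is handed in: The fingers hold the dipstick, its axis within 10 degrees of level, tip and handle both more than 200 mm above the ledge, at rest and touching none of the other things; the feed valve is still shut (beyond 1.3 rad) (value of joint feed_valve above 1.3 rad and contact force between the fingers and dipstick above 2 N and angle between dipstick's own x axis and vertical between 1.396 and 1.745 rad and height (world z) of each of stick_tip, stick_handle above 0.2 m and linear speed of dipstick below 0.02 m/s and angular speed of dipstick below 0.15 rad/s and contact force between dipstick and planter below 0.1 N and contact force between dipstick and dip_tube below 0.1 N and contact force between dipstick and rest below 0.1 N and contact force between dipstick and ferment_box below 0.1 N and contact force between dipstick and bowl below 0.1 N and contact force between dipstick and pestle below 0.1 N and contact force between dipstick and funnel below 0.1 N and contact force between dipstick and clay_pot below 0.1 N and contact force between dipstick and jar below 0.1 N and contact force between dipstick and trowel below 0.1 N); the arm keeps its last pose, push and grip.
It fails at once if one of the other things on the ledge is knocked away (moved by more than 40 mm) (distance of any of ferment_box, bowl, pestle, funnel, clay_pot, jar, trowel from where it was at the start of the episode above 0.04 m).
It also fails if it takes over 69 s, if anything falls off the work surface, if the arm or the gripper's body presses on something with over 40 N, if the wrist force passes 120 N, or if a joint passes its speed limit or range.

## Working session

There is one attempt and no reset: what is moved stays moved. The work goes in short steps, Python scripts to look and compute and a tool call to move; the robot and the scene stay as the last step left them, time stands still between calls to the robot, and variables do not carry over. Pictures are saved under pics/ and viewed, about 8 in all and at most 12, crops included, and the job is handed in when it is done.

Besides the shell and the picture viewer there is one more tool, called after "Emit:" as name(argument=value, ...) on one line, values as JSON. carry_out: Moves the arm, as the interface text tells. Its arguments: {"type":"object","properties":{"motion":{"type":"array"},"hand":{"type":"number"},"grip_force":{"type":"number"}},"required":["motion"]}

```bash
mkdir -p pics; ls
cat > h.py <<'E'
import numpy as np, cv2
from scipy.spatial.transform import Rotation as R
from plant import monitor, snapshot, workorder, finder
def cloud(s):
    h,w=s["range_z"].shape
    K=np.array([[s["fx"],0,s["cx"]],[0,s["fy"],s["cy"]],[0,0,1]])
    u,v=np.meshgrid(np.arange(w),np.arange(h))
    p=cv2.undistortPoints(np.stack([u,v],-1).reshape(-1,1,2).astype(np.float64),K,np.array(s["D"])).reshape(h,w,2)
    z=s["range_z"].astype(float)
    c=np.dstack([p[...,0]*z,p[...,1]*z,z])
    Rm=cv2.Rodrigues(np.array(s["rvec"],float))[0]
    P=(c-np.array(s["tvec"]).reshape(3))@Rm
    P[z==0]=np.nan
    return P
def save(s,name,crop=None,k=1):
    im=s["frame"][...,::-1]
    if crop: im=im[crop[1]:crop[3],crop[0]:crop[2]]
    cv2.imwrite("pics/"+name,cv2.resize(im,None,fx=k,fy=k,interpolation=cv2.INTER_CUBIC))
E
python3 - <<'E'
from h import *
np.set_printoptions(precision=3,suppress=True)
print(monitor.get_state())
for n in("scene","top"):
    s=snapshot(n);P=cloud(s);save(s,n+"0.png",k=1.5)
    Rm=cv2.Rodrigues(np.array(s["rvec"],float))[0];print(n,"cam",-Rm.T@np.array(s["tvec"]).reshape(3))
    for t in("planter","dip_tube","feed_valve","dipstick","rest","ferment_box","bowl","pestle","funnel","clay_pot","jar","trowel"):
        for m in finder.masks_of(s,t)[:2]:
            q=P[m["pixels"]];q=q[~np.isnan(q[:,0])]
            if len(q): print(t,round(m["p"],2),[int(x) for x in m["extent"]],np.median(q,0),np.percentile(q,2,0),np.percentile(q,98,0))
E
```

```text
pics
{'clock': 0.0, 'q': array([-1.269,  0.69 , -0.195,  1.566,  0.157,  0.903, -0.215]), 'qd': array([ 0.001, -0.002,  0.   ,  0.001,  0.   ,  0.001,  0.002]), 'joint_torque': array([ -0.001, -52.755,  -1.267, -15.343,  -0.053,   0.006,   0.   ]), 'tool_pos': array([0.165, 0.602, 0.302]), 'eef_rot': array([ 0.133,  0.991, -0.001, -0.   ]), 'contact_force': array([-1.15 ,  0.061, -0.18 ]), 'moment': array([-0.028, -0.003,  0.067]), 'opening': 0.9985575487157359}
scene cam [1.088 0.36  1.092]
planter 0.6 [172, 179, 417, 346] [0.707 0.268 0.126] [ 0.554 -0.096  0.015] [0.818 0.541 0.166]
dip_tube 0.68 [236, 190, 255, 208] [0.637 0.023 0.154] [ 0.624 -0.004  0.132] [0.648 0.048 0.176]
dip_tube 0.31 [126, 141, 159, 177] [ 0.654 -0.439  0.063] [ 0.608 -0.482  0.006] [ 0.705 -0.383  0.101]
feed_valve 0.6 [314, 222, 331, 239] [0.616 0.271 0.165] [0.576 0.246 0.131] [0.631 0.293 0.185]
dipstick 0.79 [178, 130, 242, 153] [ 0.468 -0.312  0.063] [ 0.406 -0.398  0.   ] [ 0.495 -0.15   0.073]
dipstick 0.34 [152, 162, 188, 195] [ 0.66  -0.295  0.029] [ 0.599 -0.359  0.   ] [ 0.705 -0.254  0.107]
r
[... 2110 characters left out ...]
e 0.91 [168, 216, 180, 283] [0.352 0.351 0.037] [0.237 0.331 0.002] [0.467 0.379 0.048]
funnel 0.92 [320, 162, 352, 195] [ 0.636 -0.302  0.031] [ 0.589 -0.361  0.005] [ 0.699 -0.255  0.102]
funnel 0.73 [307, 125, 333, 151] [ 0.807 -0.245  0.029] [ 0.763 -0.305 -0.   ] [ 0.87  -0.196  0.105]
clay_pot 0.71 [354, 156, 386, 190] [ 0.662 -0.445  0.049] [ 0.603 -0.483 -0.001] [ 0.703 -0.385  0.104]
clay_pot 0.36 [267, 213, 282, 228] [ 0.447 -0.044  0.083] [ 0.43  -0.067  0.025] [ 0.47  -0.023  0.092]
jar 0.46 [266, 215, 280, 229] [ 0.45  -0.044  0.083] [ 0.43  -0.067  0.015] [ 0.474 -0.023  0.092]
trowel 0.64 [382, 200, 399, 263] [ 0.473 -0.522  0.008] [ 0.303 -0.559 -0.003] [ 0.55  -0.501  0.029]
```

View pics/scene0.png

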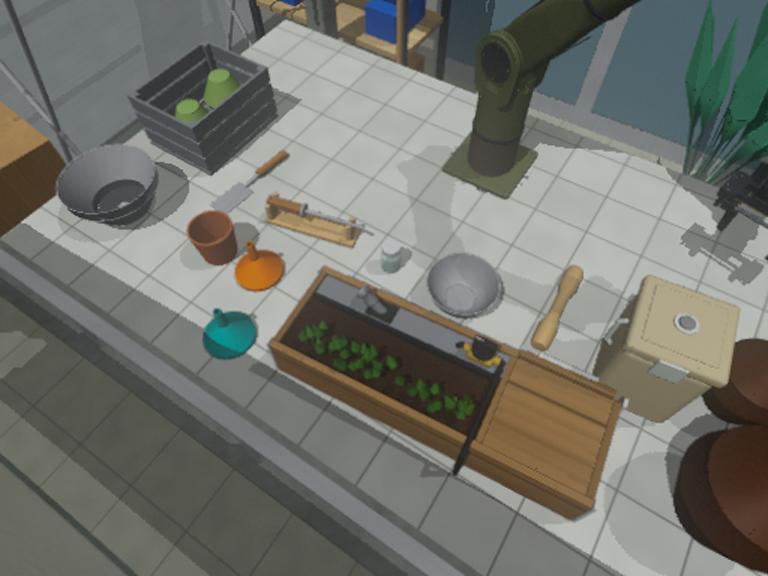

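View pics/top0.png

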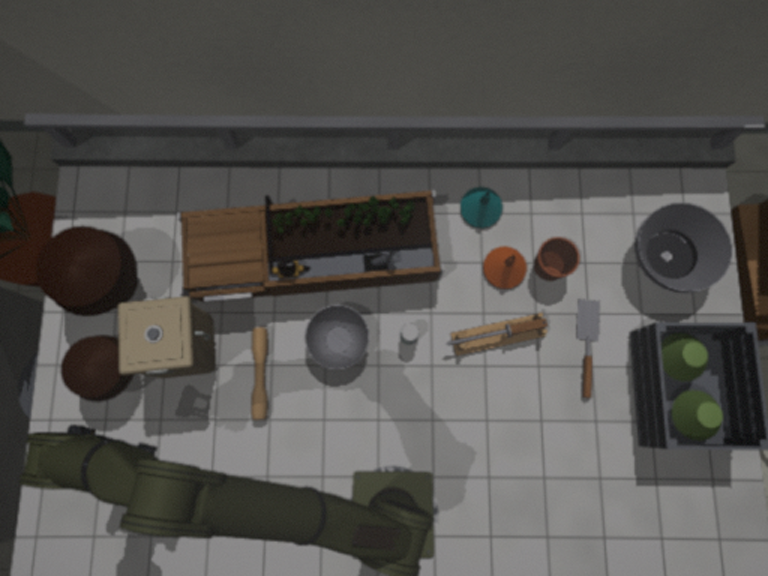

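The pictures show the valve at scene (323,232), the dip tube at (248,199), and the dipstick on its rest at (210,143). The orange funnel is at (173,178) and the turquoise look-alike at (153,222). Next I'll fit precise poses.

Run:
```python
from h import *
np.set_printoptions(precision=4,suppress=True)
A=[];C=[]
for n in("scene","top"):
    s=snapshot(n);P=cloud(s).reshape(-1,3);ok=~np.isnan(P[:,0]);P=P[ok];F=s["frame"].reshape(-1,3)[ok]
    A.append(P)
    if n=="scene": save(s,"valve.png",(220,170,345,260),6)
    i=(P[:,2]>.118)&(P[:,2]<.142)&(P[:,0]>.5)&(P[:,0]<.86)&(P[:,1]>-.15)&(P[:,1]<.58)
    Q=P[i];r=cv2.minAreaRect((Q[:,:2]*1000).astype(np.float32));print(n,"planter",r)
    # front and right edges
    fr=[(y,np.percentile(Q[abs(Q[:,1]-y)<.01][:,0],[1,99])) for y in np.arange(-.08,.5,.06)];print(np.array([[a,*b] for a,b in fr]).T)
    k=(abs(P[:,0]-.61)<.06)&(abs(P[:,1]-.27)<.06)&(P[:,2]>.16);print("knob",P[k].mean(0),k.sum(),P[k].min(0),P[k].max(0))
    print(P[k&(P[:,2]>.172)])
    k=(abs(P[:,0]-.635)<.05)&(abs(P[:,1]-.02)<.06)&(P[:,2]>.14);print("tube",P[k].mean(0),k.sum());print(P[k][np.argsort(-P[k][:,2])][:25])
    d=(P[:,0]>.4)&(P[:,0]<.52)&(P[:,1]>-.42)&(P[:,1]<-.12)&(P[:,2]>.05)&(P[:,2]<.09)
    D=P[d];l=cv2.fitLine(D[:,:2].astype(np.float32),cv2.DIST_HUBER,0,.001,.001).ravel();t=(D[:,:2]-l[2:])@l[:2];h=D[:,2]
    e=l[2:]+np.outer([t.min(),t.max()],l[:2]);print("stick",l,e,np.degrees(np.arctan2(l[1],l[0])))
    top=D[h>.072];print("collar?",top.mean(0),top.min(0),top.max(0))
```

```text
scene planter ((686.84326171875, 238.42141723632812), (279.5212707519531, 736.0626831054688), 9.910447120666504)
[[-0.08   -0.02    0.04    0.1     0.16    0.22    0.28    0.34    0.4
   0.46  ]
 [ 0.604   0.599   0.5933  0.5886  0.5803  0.5763  0.5694  0.5564  0.5391
   0.5349]
 [ 0.8252  0.8197  0.8128  0.8069  0.8013  0.7952  0.7911  0.8097  0.7788
   0.7726]]
knob [0.6127 0.2718 0.1775] 126 [0.6011 0.2484 0.1601] [0.6194 0.2944 0.1863]
[[0.6069 0.2484 0.1805]
 [0.6063 0.2511 0.1824]
 [0.604  0.2533 0.181 ]
 [0.6118 0.2504 0.1844]
 [0.6111 0.253  0.186 ]
 [0.6081 0.2551 0.1832]
 [0.6053 0.2572 0.1809]
 [0.6051 0.2599 0.1835]
 [0.6136 0.2489 0.1795]
 [0.6131 0.2516 0.1815]
 [0.6122 0.2541 0.1827]
 [0.6118 0.2567 0.1848]
 [0.611  0.2593 0.1863]
 [0.6082 0.2614 0.184 ]
 [0.6063 0.2637 0.1832]
 [0.6063 0.2664 0.1862]
 [0.6173 0.2506 0.1811]
 [0.6183 0.2536 0.186 ]
 [0.6159 0.2558 0.1844]
 [0.6122 0.2577 0.1803]
 [0.6129 0.2606 0.1846]
 [0.6107 0.2628 0.1833]
 [0.6074 0.2649 0.1799]
 [0.6075 0.2676 0.1831]
 [0.606  0.27   0.1833]
 [0.6038 0.2723 0.1821]
 [0.6017 0.2745 0.181 ]
 [0.6182
[... 4233 characters left out ...]
54  0.1729]
 [ 0.6198  0.0041  0.1722]
 [ 0.6397  0.0117  0.1706]
 [ 0.6475  0.0079  0.1705]
 [ 0.6242  0.0116  0.1702]
 [ 0.632   0.0154  0.17  ]
 [ 0.6363  0.0154  0.1687]
 [ 0.6444  0.0078  0.1675]
 [ 0.6211  0.0078  0.1669]
 [ 0.6175 -0.0035  0.1662]
 [ 0.6492  0.004   0.1644]
 [ 0.6374  0.0229  0.1641]
 [ 0.6297  0.0191  0.1639]
 [ 0.626   0.0229  0.163 ]
 [ 0.6339  0.0229  0.1627]
 [ 0.6184  0.0002  0.1625]
 [ 0.6223  0.0229  0.162 ]
 [ 0.6499  0.0001  0.162 ]
 [ 0.6341  0.0191  0.1618]
 [ 0.6224  0.0153  0.1616]]
stick [ 0.2165 -0.9763  0.4614 -0.3006] [[ 0.4265 -0.1431]
 [ 0.4841 -0.4031]] -77.49499
collar? [ 0.4674 -0.333   0.0751] [ 0.4327 -0.3976  0.072 ] [ 0.4929 -0.1732  0.0832]
```

Run:
```python
from h import *
np.set_printoptions(precision=4,suppress=True)
for n in("scene","top"):
    s=snapshot(n);P=cloud(s).reshape(-1,3);P=P[~np.isnan(P[:,0])]
    a=(P[:,0]>.4)&(P[:,0]<.54)&(P[:,1]>-.42)&(P[:,1]<-.12)
    for nm,y0,y1,z0 in(("handle",-.395,-.315,.062),("rod",-.27,-.15,.056)):
        D=P[a&(P[:,1]>y0)&(P[:,1]<y1)&(P[:,2]>z0)];c=D.mean(0);k=np.polyfit(D[:,1],D[:,0],1);print(n,nm,c,len(D),"x=",k, "bins",[ (round(y,3),np.round(np.median(D[abs(D[:,1]-y)<.01][:,0]),4)) for y in np.arange(y0+.01,y1,.02)])
    D=P[a&(P[:,2]>.008)&(P[:,2]<.02)];r=cv2.minAreaRect((D[:,:2]*1000).astype(np.float32));print("plank",r)
    if n=="scene": save(s,"rest.png",(160,110,260,190),7)
```

```text
scene handle [ 0.48   -0.3581  0.0674] 121 x= [-0.2462  0.3919] bins [(np.float64(-0.385), np.float64(0.4878)), (np.float64(-0.365), np.float64(0.4824)), (np.float64(-0.345), np.float64(0.4761)), (np.float64(-0.325), np.float64(0.4722))]
scene rod [ 0.443  -0.2011  0.0622] 103 x= [-0.2022  0.4024] bins [(np.float64(-0.26), np.float64(0.4569)), (np.float64(-0.24), np.float64(0.4519)), (np.float64(-0.22), np.float64(0.447)), (np.float64(-0.2), np.float64(0.4434)), (np.float64(-0.18), np.float64(0.4328)), (np.float64(-0.16), np.float64(0.4367))]
plank ((463.7357482910156, -281.1752014160156), (62.504608154296875, 256.7755126953125), 12.867324829101562)
top handle [ 0.4749 -0.3567  0.0693] 133 x= [-0.2618  0.3816] bins [(np.float64(-0.385), np.float64(0.4818)), (np.float64(-0.365), np.float64(0.4756)), (np.float64(-0.345), np.float64(0.47)), (np.float64(-0.325), np.float64(0.4654))]
top rod [ 0.4398 -0.2031  0.0638] 98 x= [-0.2121  0.3968] bins [(np.float64(-0.26), np.float64(0.4542)), (np.float64(-0.24), np.float64(0.4461)), (np.float64(-0.22), np.float64(0.4439)), (np.float64(-0.2), np.float64(0.4411)), (np.float64(-0.18), np.float64(0.4341)), (np.float64(-0.16), np.float64(0.4303))]
plank ((464.9410095214844, -270.5871887207031), (133.09495544433594, 297.2324523925781), 2.17437481880188)
```

View pics/valve.png

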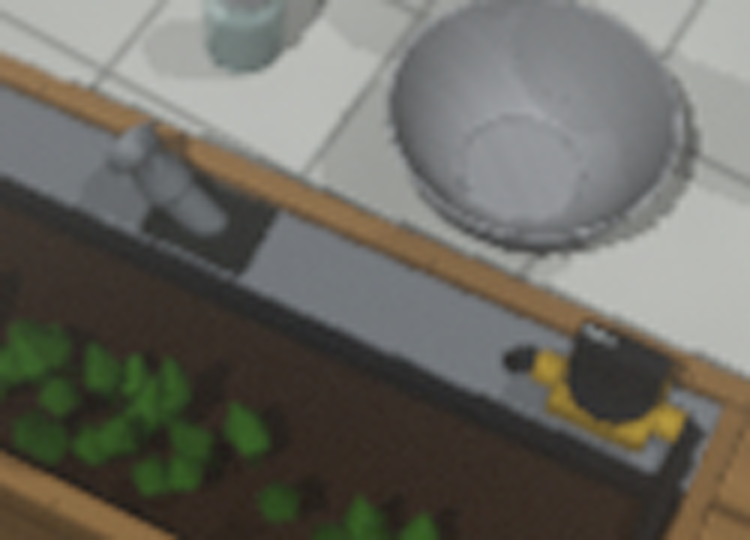

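View pics/rest.png

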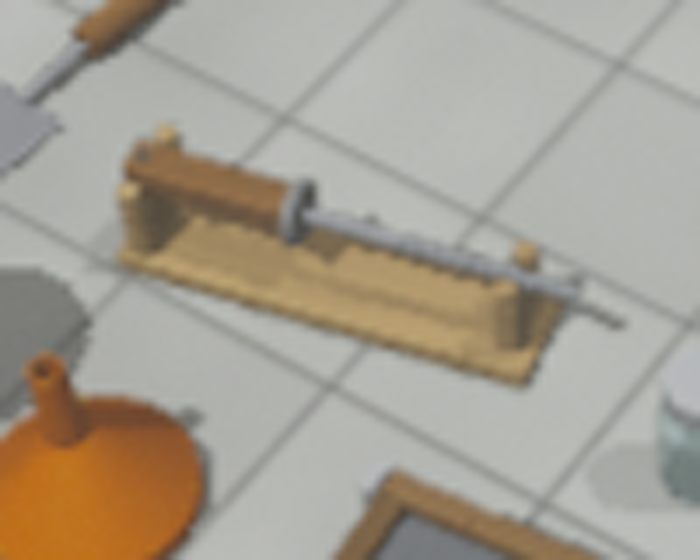

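The valve crop shows the black knob at scene (324,230), bar along the planter's y, with the tube at (248,199). The rest crop shows one dipstick: handle at scene (190,137), collar (202,140), tip (247,155).

I make the knob (0.609, 0.269), the tube mouth (0.6345, 0.0005) and the handle (0.477, -0.355) at heading 103°.

```bash
cat >> h.py <<'E'
from scipy.spatial.transform import Slerp
def down(h,tilt=0):
    "tool y at world heading h deg, tool z down; tilt (rad) about tool y afterwards"
    h=np.radians(h);y=np.array([np.cos(h),np.sin(h),0]);z=np.array([0,0,-1.]);x=np.cross(y,z)
    return R.from_matrix(np.c_[x,y,z])*R.from_rotvec([0,tilt,0])
def plan(way,start=None,vmax=5.5,wmax=.17):
    "way: list of (pos,R); prints rounded rows"
    st=monitor.get_state() if start is None else None
    p,r=(st["tool_pos"],R.from_quat(st["eef_rot"])) if start is None else start
    out=[]
    for P,Q in way:
        P=np.array(P);n=int(max(1,np.ceil(np.linalg.norm(P-p)*100/vmax),np.ceil((r.inv()*Q).magnitude()/wmax)))
        S=Slerp([0,1],R.concatenate([r,Q]));p0=p
        for i in range(1,n+1):
            pt=p0+(P-p0)*i/n;rt=S(i/n)
            d=np.round(r.inv().apply(pt-p)*100,2);w=np.round((r.inv()*rt).as_rotvec(),3)
            p=p+r.apply(d/100);r=r*R.from_rotvec(w);out.append([*d,*w])
    print(len(out),"rows; end",p,r.as_quat())
    for k in range(0,len(out),8): print([float(x)+0 for o in out[k:k+8] for x in o])
    return p,r
E
python3 - <<'E'
from h import *
st=monitor.get_state();p=st["tool_pos"];r=R.from_quat(st["eef_rot"])
up=p+[0,0,.09]
plan([(up,r),([.609,.269,.36],down(5.5)),([.609,.269,.26],down(5.5))])
E
```

```text
15 rows; end [0.60898714 0.26895993 0.26001665] [ 6.72360914e-01  7.40223479e-01  3.88564645e-05 -2.39677696e-05]
[0.0, 0.0, -4.5, 0.0, 0.0, 0.0, 0.0, 0.0, -4.5, 0.0, 0.0, 0.0, -4.69, -1.86, 0.3, 0.0, 0.0, 0.11, -4.87, -1.33, 0.29, 0.0, 0.0, 0.109, -4.98, -0.8, 0.3, 0.0, 0.0, 0.11, -5.04, -0.24, 0.3, 0.0, 0.0, 0.11, -5.04, 0.31, 0.3, 0.0, 0.0, 0.11, -4.97, 0.87, 0.29, 0.0, 0.0, 0.109]
[-4.85, 1.4, 0.3, 0.0, 0.0, 0.11, -4.67, 1.92, 0.3, 0.0, 0.0, 0.11, -4.43, 2.42, 0.3, 0.0, 0.0, 0.11, -4.13, 2.9, 0.29, 0.0, 0.0, 0.109, -3.8, 3.32, 0.3, 0.0, 0.0, 0.11, 0.0, 0.0, 5.0, 0.0, 0.0, 0.0, 0.0, 0.0, 5.0, 0.0, 0.0, 0.0]
```

Emit:
carry_out(motion=[0, 0, -4.5, 0, 0, 0, 0, 0, -4.5, 0, 0, 0, -4.7, -1.85, 0.3, 0, 0, 0.11, -4.85, -1.35, 0.3, 0, 0, 0.11, -5, -0.8, 0.3, 0, 0, 0.11, -5.05, -0.25, 0.3, 0, 0, 0.11, -5.05, 0.3, 0.3, 0, 0, 0.11, -4.95, 0.85, 0.3, 0, 0, 0.11], hand=5)

```text
clock: 2.5
tool_pos: [0.4082, 0.4191, 0.3748]
eef_rot: [0.449, 0.894, 0.0, -0.0]
contact_force: [0.0, 0.7, 1.1]
opening: 0.569
```

Emit:
carry_out(motion=[-4.85, 1.4, 0.3, 0, 0, 0.11, -4.65, 1.9, 0.3, 0, 0, 0.11, -4.45, 2.4, 0.3, 0, 0, 0.11, -4.15, 2.9, 0.3, 0, 0, 0.11, -3.8, 3.3, 0.3, 0, 0, 0.11, 0, 0, 2, 0, 0, 0, 0, 0, 0, 0, 0, 0, 0, 0, 0, 0, 0, 0])

```text
clock: 3.5
tool_pos: [0.6074, 0.2686, 0.3403]
eef_rot: [0.673, 0.74, 0.0, -0.0]
contact_force: [-0.1, 0.7, -0.1]
opening: 0.565
```

Run:
```python
from h import *
st=monitor.get_state();print(st["tool_pos"],st["q"],st["contact_force"],st["opening"]*88)
plan([([.609,.269,.26],down(5.5)),([.609,.269,.222],down(5.5))],vmax=4)
```

```text
[0.60738748 0.26859765 0.34028402] [-0.54739902  0.70796951  0.12140046  1.3995641  -0.09252779  1.03904077
 -0.31337411] [-0.13167501  0.73399831 -0.08751692] 49.75129498782347
4 rows; end [0.60897856 0.26900637 0.22198446] [6.72499591e-01 7.40097488e-01 7.81806119e-05 5.66465850e-05]
[0.01, 0.05, 2.68, 0.0, 0.0, 0.0, 0.0, 0.06, 2.67, 0.0, -0.001, -0.001, 0.01, 0.05, 2.68, 0.0, 0.0, 0.0, 0.0, 0.0, 3.8, 0.0, 0.0, 0.0]
```

Emit:
carry_out(motion=[0, 0.05, 4, 0, 0, 0, 0, 0.1, 4, 0, 0, 0, 0, 0, 3, 0, 0, 0, 0, 0, 0.8, 0, 0, 0, 0, 0, 0, 0, 0, 0])

```text
clock: 4.12
tool_pos: [0.6095, 0.2683, 0.2226]
eef_rot: [0.673, 0.739, 0.001, 0.0]
contact_force: [0.3, -0.1, -0.2]
opening: 0.567
```

Emit:
carry_out(motion=[0, 0, 0, 0, 0, 0, 0, 0, 0, 0, 0, 0, 0, 0, 0, 0, 0, 0, 0, 0, 0, 0, 0, 0, 0, 0, 0, 0, 0, 0], hand=0, grip_force=20)

```text
clock: 4.75
tool_pos: [0.6097, 0.2677, 0.2221]
eef_rot: [0.673, 0.739, 0.0, 0.0]
contact_force: [1.3, -0.7, 1.2]
opening: 0.158
```

The bar is gripped: opening 13.9 mm against its 14 mm, with almost no side force. Now I turn it.

Emit:
carry_out(motion=[0, 0, 0, 0, 0, 0.18, 0, 0, 0, 0, 0, 0.18, 0, 0, 0, 0, 0, 0.18, 0, 0, 0, 0, 0, 0.18, 0, 0, 0, 0, 0, 0.18, 0, 0, 0, 0, 0, 0.18, 0, 0, 0, 0, 0, 0.18, 0, 0, 0, 0, 0, 0.16])

```text
clock: 5.75
tool_pos: [0.6074, 0.2695, 0.2221]
eef_rot: [0.993, 0.12, -0.002, -0.002]
contact_force: [-5.3, 1.0, 5.5]
opening: 0.158
```

Emit:
carry_out(motion=[0, 0, 0, 0, 0, 0, 0, 0, 0, 0, 0, 0, 0, 0, 0, 0, 0, 0])

```text
clock: 6.12
tool_pos: [0.6074, 0.2695, 0.2221]
eef_rot: [0.993, 0.122, -0.002, -0.002]
contact_force: [-5.5, 2.1, 6.9]
opening: 0.16
```

Emit:
carry_out(motion=[0, 0, 0, 0, 0, 0, 0, 0, 0, 0, 0, 0, 0, 0, 0, 0, 0, 0, 0, 0, -4, 0, 0, 0, 0, 0, -5, 0, 0, 0, 0, 0, -5, 0, 0, 0], hand=6)

```text
clock: 6.88
tool_pos: [0.6092, 0.2674, 0.363]
eef_rot: [0.993, 0.121, -0.0, 0.0]
contact_force: [1.5, -0.1, 0.6]
opening: 0.679
```

Run:
```python
from h import *
np.set_printoptions(precision=3,suppress=True)
st=monitor.get_state();print(st["tool_pos"],st["q"],st["opening"]*88)
h=13
plan([([.55,.0,.33],down(-35)),([.477,-.355,.28],down(h)),([.477,-.355,.18],down(h))])
```

```text
[0.609 0.267 0.363] [-0.764  0.751  0.586  1.376 -0.427  1.141 -1.453] 59.73431551105216
15 rows; end [ 0.477 -0.355  0.18 ] [0.623 0.782 0.    0.   ]
[-2.03, 4.09, 0.55, 0.0, 0.0, -0.119, -2.5, 3.81, 0.55, 0.0, 0.0, -0.12, -2.94, 3.49, 0.56, 0.0, 0.0, -0.119, -3.34, 3.12, 0.55, 0.0, 0.0, -0.12, -3.68, 2.69, 0.55, 0.0, 0.001, -0.119, -3.98, 2.24, 0.55, 0.0, 0.0, -0.12, -4.75, 2.05, 0.71, 0.0, 0.0, -0.12, -4.97, 1.47, 0.72, 0.0, 0.0, -0.119]
[-5.1, 0.87, 0.71, 0.0, 0.0, -0.12, -5.17, 0.25, 0.71, 0.0, 0.0, -0.12, -5.17, -0.37, 0.72, 0.0, 0.0, -0.119, -5.08, -0.98, 0.71, 0.0, 0.0, -0.12, -4.93, -1.58, 0.71, 0.0, 0.0, -0.119, 0.0, 0.0, 5.0, 0.0, 0.0, 0.0, 0.0, -0.01, 5.0, 0.0, 0.0, 0.0]
```

Emit:
carry_out(motion=[-2, 4.1, 0.55, 0, 0, -0.12, -2.5, 3.8, 0.55, 0, 0, -0.12, -2.95, 3.5, 0.55, 0, 0, -0.12, -3.35, 3.1, 0.55, 0, 0, -0.12, -3.7, 2.7, 0.55, 0, 0, -0.12, -4, 2.25, 0.55, 0, 0, -0.12, -4.75, 2.05, 0.7, 0, 0, -0.12, -4.95, 1.45, 0.7, 0, 0, -0.12])

```text
clock: 7.88
tool_pos: [0.5295, -0.1032, 0.3146]
eef_rot: [0.823, 0.568, 0.0, 0.0]
contact_force: [0.2, -1.1, 0.2]
opening: 0.679
```

Emit:
carry_out(motion=[-5.1, 0.85, 0.7, 0, 0, -0.12, -5.15, 0.25, 0.7, 0, 0, -0.12, -5.15, -0.35, 0.7, 0, 0, -0.12, -5.1, -1, 0.7, 0, 0, -0.12, -4.95, -1.6, 0.7, 0, 0, -0.12, 0, 0, 0, 0, 0, 0])

```text
clock: 8.62
tool_pos: [0.4753, -0.3613, 0.279]
eef_rot: [0.624, 0.782, -0.002, 0.0]
contact_force: [0.6, 1.2, 0.4]
opening: 0.682
```

Run:
```python
from h import *
np.set_printoptions(precision=3,suppress=True)
st=monitor.get_state();print(st["tool_pos"],st["q"],st["contact_force"],st["opening"]*88)
s=snapshot("scene");save(s,"s2.png",(150,80,350,250),4)
P=cloud(s)
P=P.reshape(-1,3);P=P[~np.isnan(P[:,0])]
k=(abs(P[:,0]-.61)<.05)&(abs(P[:,1]-.268)<.05)&(P[:,2]>.165)&(P[:,2]<.2);l=cv2.fitLine(P[k][:,:2].astype(np.float32),cv2.DIST_L2,0,.01,.01).ravel();print("knob bar heading",np.degrees(np.arctan2(l[1],l[0])),np.ptp(P[k],axis=0))
plan([([.477,-.355,.18],down(13)),([.477,-.355,.106],down(13))],vmax=4)
```

```text
[ 0.475 -0.361  0.279] [ 0.558  0.677  0.022  1.686 -0.014  0.779  0.809] [0.599 1.16  0.424] 60.01053841322638
knob bar heading 13.132002 [0.045 0.021 0.021]
5 rows; end [ 0.477 -0.355  0.106] [ 0.622  0.783 -0.     0.   ]
[0.09, 0.02, 3.31, 0.0, 0.0, 0.0, 0.09, 0.02, 3.3, -0.001, 0.0, 0.0, 0.1, 0.02, 3.31, 0.0, 0.0, 0.0, 0.0, 0.0, 3.7, 0.0, 0.0, 0.0, 0.0, 0.0, 3.7, 0.0, 0.0, 0.0]
```

View pics/s2.png

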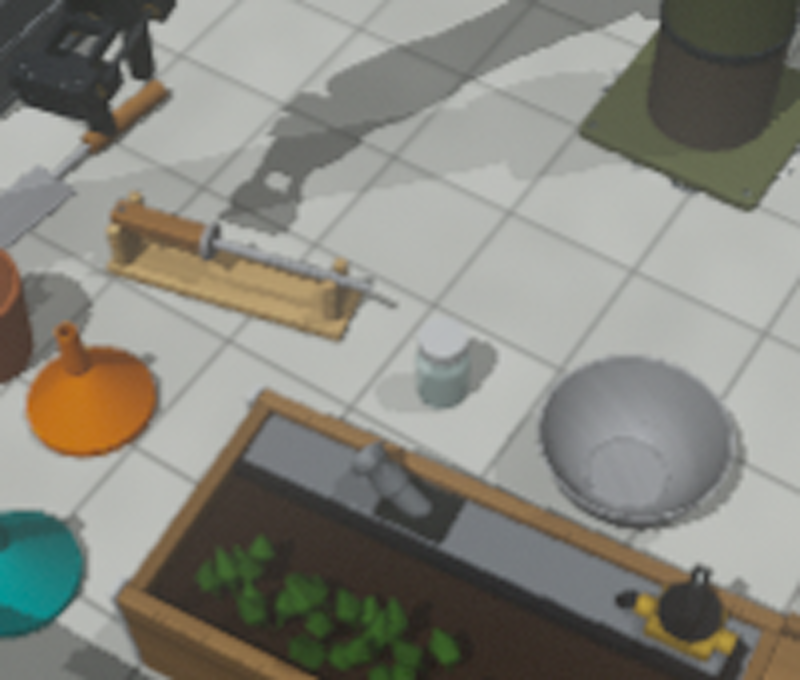

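The knob bar now lies across the planter (scene crop (700,595)). It turned by 82.4° = 1.44 rad, so the valve is shut. The stick is undisturbed, and I go down to its handle.

Emit:
carry_out(motion=[0.1, 0, 4, 0, 0, 0, 0.1, 0.05, 4, 0, 0, 0, 0.1, 0, 4, 0, 0, 0, 0.2, 0, 3, 0, 0, 0, 0, 0, 2.5, 0, 0, 0, 0, 0, 0, 0, 0, 0])

```text
clock: 9.43
tool_pos: [0.4781, -0.3478, 0.1033]
eef_rot: [0.619, 0.785, 0.0, -0.002]
contact_force: [-0.5, -0.6, 0.5]
opening: 0.681
```

Emit:
carry_out(motion=[0, 0, 0, 0, 0, 0, 0, 0, 0, 0, 0, 0, 0, 0, 0, 0, 0, 0, 0, 0, 0, 0, 0, 0, 0, 0, 0, 0, 0, 0, 0, 0, 0, 0, 0, 0], hand=0, grip_force=40)

```text
clock: 10.18
tool_pos: [0.478, -0.3505, 0.1052]
eef_rot: [0.62, 0.784, -0.0, 0.0]
contact_force: [-1.4, 0.1, 5.9]
opening: 0.267
```

Emit:
carry_out(motion=[0, 0, -2, 0, 0, 0, 0, 0, -4, 0, 0, 0, 0, 0, -5, 0, 0, 0, 0, 0, -5, 0, 0, 0, 0, 0, -5, 0, 0, 0, 0, 0, -3, 0, 0, 0, 0, 0, 0, 0, 0, 0])

```text
clock: 11.05
tool_pos: [0.4789, -0.3507, 0.3479]
eef_rot: [0.62, 0.784, 0.0, 0.003]
contact_force: [0.3, 0.2, -0.6]
opening: 0.268
```

Run:
```python
from h import *
np.set_printoptions(precision=4,suppress=True)
st=monitor.get_state();print(st["tool_pos"],st["contact_force"],st["opening"]*88)
r=R.from_quat(st["eef_rot"])
for n in("scene","top"):
    s=snapshot(n);P=cloud(s).reshape(-1,3);P=P[~np.isnan(P[:,0])]
    T=r.inv().apply(P-st["tool_pos"])
    k=(abs(T[:,1])<.03)&(T[:,2]>.025)&(T[:,2]<.075)&(T[:,0]>.035)&(T[:,0]<.26)
    D=T[k]; print(n,len(D),"x range",D[:,0].min(),D[:,0].max())
    for a in np.arange(.04,.24,.01):
        b=D[abs(D[:,0]-a)<.005]
        if len(b): print(round(a,3),len(b),np.median(b,0),b[:,1].min(),b[:,1].max(),b[:,2].min(),b[:,2].max())
```

```text
[ 0.4789 -0.3507  0.3479] [ 0.3206  0.1666 -0.5835] 23.541957191604908
scene 233 x range 0.03502316521161969 0.21979720862874447
0.04 22 [0.0391 0.011  0.0397] -0.007057402367120938 0.016551699608479922 0.03473657580497902 0.05596981761393167
0.05 57 [0.0515 0.007  0.0422] -0.01753442576523311 0.02020973134316552 0.02681396609527433 0.06465546006700244
0.06 8 [0.0592 0.0033 0.0446] 1.6201610357216367e-05 0.0059671234174161715 0.04239405722204812 0.04853461783547538
0.07 10 [0.0699 0.0046 0.045 ] -0.002010468964439559 0.008357743758158925 0.042099605447740794 0.0513966967142351
0.08 9 [0.0798 0.0038 0.0446] -0.00014677180941772137 0.005080352005509356 0.04186025355976202 0.049443897385779444
0.09 9 [0.0904 0.0053 0.0448] -0.0020784028162659624 0.006332166582655635 0.04124890358686023 0.04912876948991293
0.1 10 [0.0999 0.0018 0.0457] -0.001610864273693737 0.007267062577139567 0.04322378310201287 0.0531659720768553
0.11 8 [0.1099 0.0035 0.0458] -0.0011474603538815947 0.007193448549844779 0.04279597556014013 0.04848859753169345
0.12 10 [0.1199 0.0041 0.0441] -0.0012641238041279643 0.0062
[... 2778 characters left out ...]
17 9 [ 0.1701 -0.002   0.0469] -0.0068196874050344145 0.0020748382131513562 0.039812605871768 0.05165259389002369
0.18 8 [ 0.1802 -0.0017  0.0469] -0.006297145408219661 0.002237154294060028 0.04039816085382072 0.05073218444746524
0.19 9 [ 0.1897 -0.0037  0.0427] -0.007023330892206331 0.0003291669515127174 0.04112557560723342 0.049403052760927296
0.2 9 [ 0.2008 -0.0034  0.0464] -0.007209847406052971 0.001188488897278451 0.03963195285329246 0.049867270500353736
0.21 7 [ 0.2093 -0.0034  0.0453] -0.0070411186420128915 0.0020420996561202327 0.03993335082396408 0.053428821474795524
0.22 2 [ 0.2154 -0.0029  0.0463] -0.004411489078508306 -0.001332300617526586 0.045299197983088325 0.04731403805688215
```

Both cameras agree on the held stick. Its axis is parallel to tool x, about 47.5 mm ahead of the TCP, with the collar at tool x ≈ 55 mm and the tip at ≈ 220 mm. Next is the approach pose.

```bash
cat >> h.py <<'E'
M=np.array([.6345,.0005,.165]);Q45=down(5.5,-np.pi/4);G=np.array([.055,0,.0475])
def tcp(t,m=M,g=G): return m-t*Q45.apply([1,0,0])-Q45.apply(g)
E
python3 - <<'E'
from h import *
np.set_printoptions(precision=3,suppress=True)
print(Q45.as_matrix(),tcp(.22))
plan([(tcp(.22)+[0,0,.02],Q45),(tcp(.22),Q45)])
E
```

```text
[[-0.068  0.995  0.068]
 [ 0.704  0.096 -0.704]
 [-0.707  0.    -0.707]] [ 0.65  -0.16   0.393]
6 rows; end [ 0.65  -0.16   0.393] [ 0.621  0.684 -0.258  0.283]
[2.9, 4.23, -1.37, 0.011, -0.157, 0.026, 2.76, 4.14, -1.87, 0.01, -0.157, 0.026, 2.54, 4.05, -2.32, 0.011, -0.157, 0.026, 2.24, 3.96, -2.74, 0.011, -0.157, 0.026, 1.88, 3.87, -3.11, 0.011, -0.157, 0.026, 1.42, 0.0, 1.42, 0.0, 0.0, 0.0]
```

Emit:
carry_out(motion=[2.9, 4.25, -1.4, 0.01, -0.157, 0.026, 2.75, 4.15, -1.9, 0.01, -0.157, 0.026, 2.55, 4.05, -2.3, 0.01, -0.157, 0.026, 2.25, 3.95, -2.75, 0.01, -0.157, 0.026, 1.9, 3.85, -3.1, 0.01, -0.157, 0.026, 0, 0, 0, 0, 0, 0, 0, 0, 0, 0, 0, 0])

```text
clock: 12.02
tool_pos: [0.6493, -0.1596, 0.4119]
eef_rot: [0.621, 0.684, -0.257, 0.283]
contact_force: [-0.5, -0.5, -0.5]
opening: 0.263
```

Run:
```python
from h import *
np.set_printoptions(precision=4,suppress=True)
st=monitor.get_state();p=st["tool_pos"];r=R.from_quat(st["eef_rot"]);print(p,st["q"],st["contact_force"])
print("err target",p-tcp(.22)-[0,0,.02],(r.inv()*Q45).as_rotvec())
for n in("scene","top"):
    s=snapshot(n);P=cloud(s).reshape(-1,3);P=P[~np.isnan(P[:,0])]
    if n=="scene": save(s,"ins.png",(150,60,350,250),4)
    T=r.inv().apply(P-p)
    D=T[(abs(T[:,1])<.015)&(abs(T[:,2]-.047)<.02)&(T[:,0]>.07)&(T[:,0]<.24)]
    print(n,len(D),D[:,0].max(),"y",np.polyfit(D[:,0],D[:,1],1),D[:,1].mean(),"z",np.polyfit(D[:,0],D[:,2],1),D[:,2].mean())
plan([(tcp(.22),Q45),(tcp(.15),Q45)],vmax=3)
```

```text
[ 0.6493 -0.1596  0.4119] [-0.4139  0.7278  0.583   1.5286  0.511   0.9323 -0.1793] [-0.5106 -0.4545 -0.5236]
err target [-0.0007 -0.     -0.0011] [0.0003 0.0002 0.0017]
scene 169 0.2177404443707566 y [-0.0122  0.0031] 0.0013652667811462388 z [-0.0039  0.044 ] 0.043476849391209056
top 70 0.21299962858901017 y [ 0.0212 -0.0067] -0.003444305811823024 z [0.014  0.0433] 0.045478065735534416
4 rows; end [ 0.6452 -0.1103  0.3435] [ 0.6212  0.684  -0.2571  0.2831]
[1.63, 0.17, 1.27, -0.001, 0.001, -0.003, 2.33, 0.0, 0.0, 0.0, 0.0, 0.0, 2.33, 0.0, 0.0, 0.0, 0.0, 0.0, 2.34, 0.0, 0.0, 0.0, 0.0, 0.0]
```

View pics/ins.png

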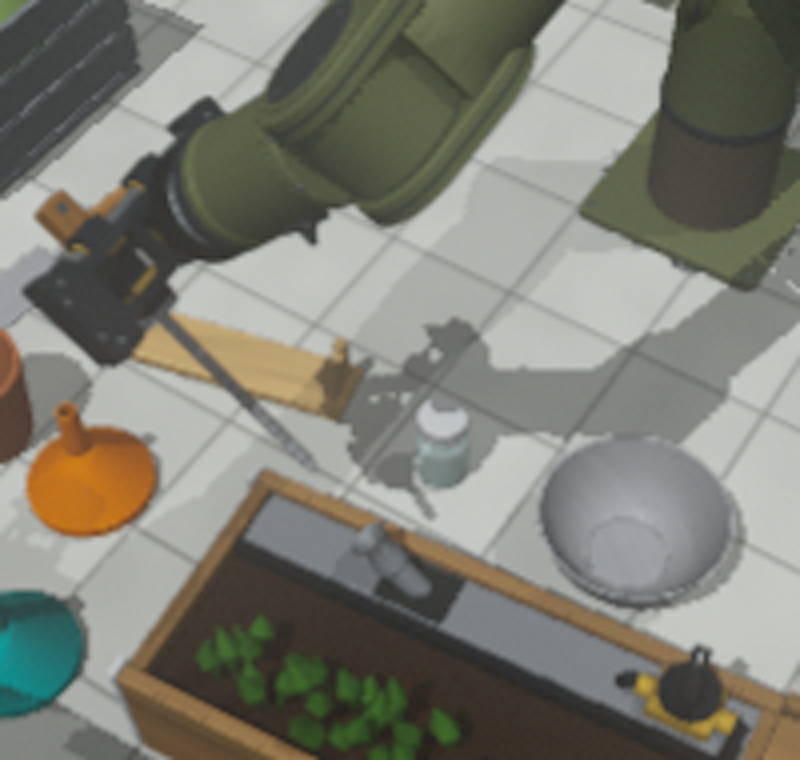

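Tip at crop (312,465), lined up with the tube mouth at (365,538). I move in to the flare.

Emit:
carry_out(motion=[1.6, 0.15, 1.3, 0, 0, 0, 2.3, 0, 0, 0, 0, 0, 2, 0, 0, 0, 0, 0, 0, 0, 0, 0, 0, 0])

```text
clock: 12.62
tool_pos: [0.6488, -0.1243, 0.3605]
eef_rot: [0.62, 0.686, -0.256, 0.284]
contact_force: [0.1, 0.1, -0.6]
opening: 0.268
```

Run:
```python
from h import *
np.set_printoptions(precision=4,suppress=True)
st=monitor.get_state();p=st["tool_pos"];r=R.from_quat(st["eef_rot"])
print("err vs t=.177 in tool axes",r.inv().apply(p-tcp(.177)),(r.inv()*Q45).as_rotvec(),st["contact_force"])
K=lambda s:np.array([[s["fx"],0,s["cx"]],[0,s["fy"],s["cy"]],[0,0,1]])
for n in("scene","top"):
    s=snapshot(n)
    im=cv2.resize(s["frame"][...,::-1],None,fx=1,fy=1).copy()
    # project mouth circles (r 17.5) and predicted rod tip
    a=np.linspace(0,2*np.pi,5)[:-1]
    pts=np.array([M]+[M+Q45.apply([0,.0175*np.cos(t),.0175*np.sin(t)]) for t in a]+[p+r.apply([.22,0,.0475]),p+r.apply([.1,0,.0475])])
    uv=cv2.projectPoints(pts,np.array(s["rvec"]),np.array(s["tvec"]),K(s),np.array(s["D"]))[0].reshape(-1,2);print(n,uv)
    c=uv[0].astype(int);k=12;o=c-22;cr=cv2.resize(s["frame"][o[1]:o[1]+45,o[0]:o[0]+45,::-1],None,fx=k,fy=k,interpolation=cv2.INTER_CUBIC)
    for i,q in enumerate(uv): cv2.circle(cr,tuple(int(v) for v in (q-o+.5)*k),4,(0,0,255) if i<5 else (0,255,0),1)
    cv2.imwrite("pics/m_%s.png"%n,cr)
a=cv2.imread("pics/m_scene.png");b=cv2.imread("pics/m_top.png");cv2.imwrite("pics/m.png",cv2.resize(np.hstack([a,b]),(800,400)))
```

```text
err vs t=.177 in tool axes [ 0.005   0.0023 -0.0019] [ 0.0039 -0.0013  0.0037] [ 0.0805  0.1404 -0.6382]
scene [[240.9711 193.0361]
 [238.2217 197.3211]
 [237.697  193.5779]
 [243.6788 188.8159]
 [244.3279 192.4806]
 [239.6754 191.9017]
 [213.0768 165.5283]]
top [[261.9223 170.7113]
 [261.4811 166.2639]
 [265.0806 171.238 ]
 [262.3656 175.1786]
 [258.7155 170.1765]
 [262.8024 169.7871]
 [286.9344 161.5843]]
```

View pics/m.png

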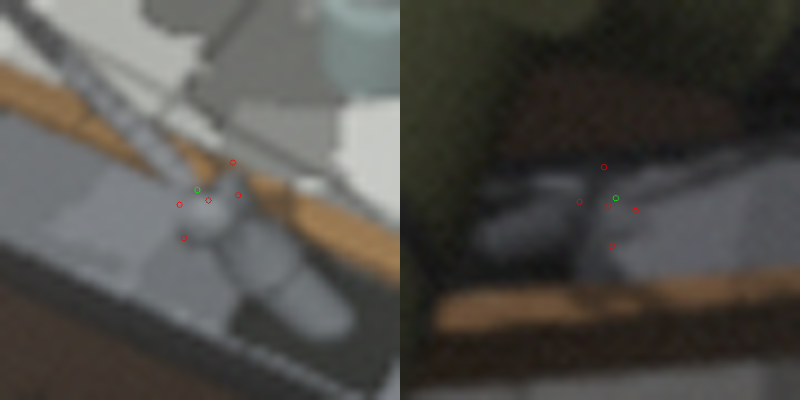

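Emit:
carry_out(motion=[0.3, -0.2, 0.2, 0, 0, 0, 1, 0, 0, 0, 0, 0, 1, 0, 0, 0, 0, 0, 0, 0, 0, 0, 0, 0])

```text
clock: 13.22
tool_pos: [0.6454, -0.1112, 0.3441]
eef_rot: [0.62, 0.685, -0.256, 0.284]
contact_force: [0.6, 0.5, -0.9]
opening: 0.269
```

```bash
cat > c.py <<'E'
from h import *
np.set_printoptions(precision=4,suppress=True)
st=monitor.get_state();p=st["tool_pos"];r=R.from_quat(st["eef_rot"])
e=Q45.inv().apply(p-tcp(0));print("t",-e[0],"lat yz",e[1:],"rot",(r.inv()*Q45).as_rotvec(),"F tool",r.inv().apply(st["contact_force"]),"mom tool",r.inv().apply(st["moment"]),st["opening"]*88)
E
python3 c.py
```

```text
t 0.15099486646220797 lat yz [0.0001 0.0003] rot [ 0.0038 -0.0003  0.0009] F tool [0.9425 0.6575 0.3636] mom tool [ 0.0629  0.7403 -0.0747] 23.67374356121401
```

No contact with the tip 14 mm in. I keep going.

Emit:
carry_out(motion=[1.5, 0, 0, 0, 0, 0, 1.5, 0, 0, 0, 0, 0, 1.5, 0, 0, 0, 0, 0, 1.5, 0, 0, 0, 0, 0])

```text
clock: 13.72
tool_pos: [0.6413, -0.0694, 0.3018]
eef_rot: [0.621, 0.684, -0.256, 0.285]
contact_force: [-0.6, 0.2, -0.6]
opening: 0.266
```

```bash
python3 c.py
```

```text
t 0.09136985108916691 lat yz [0.     0.0005] rot [ 0.0036  0.0004 -0.0008] F tool [ 0.5556 -0.6121  0.2506] mom tool [ 0.1125  0.7196 -0.0026] 23.36803152475786
```

Emit:
carry_out(motion=[1.5, 0, 0, 0, 0, 0, 1.5, 0, 0, 0, 0, 0, 1.5, 0, 0, 0, 0, 0, 1.5, 0, 0, 0, 0, 0, 1.5, 0, 0, 0, 0, 0, 0.5, 0, 0, 0, 0, 0, 0, 0, 0, 0, 0, 0])

```text
clock: 14.6
tool_pos: [0.636, -0.014, 0.246]
eef_rot: [0.621, 0.684, -0.256, 0.285]
contact_force: [-0.0, -0.3, -1.2]
opening: 0.27
```

```bash
python3 c.py
```

```text
t 0.012641319842633959 lat yz [0.0001 0.0005] rot [ 0.0035  0.0009 -0.0011] F tool [ 0.671  -0.0377  1.0414] mom tool [ 0.0052  0.6589 -0.098 ] 23.723798700022332
```

Emit:
carry_out(motion=[0.4, 0, 0, 0, 0, 0, 0.3, 0, 0, 0, 0, 0, 0.3, 0, 0, 0, 0, 0, 0.2, 0, 0, 0, 0, 0, 0, 0, 0, 0, 0, 0])

```text
clock: 15.22
tool_pos: [0.6352, -0.0056, 0.2375]
eef_rot: [0.621, 0.684, -0.256, 0.285]
contact_force: [-0.4, 0.4, -1.4]
opening: 0.268
```

```bash
python3 c.py
```

```text
t 0.0006512993716063173 lat yz [0.0001 0.0006] rot [ 0.0034  0.0005 -0.0012] F tool [ 1.3279 -0.3307  0.6502] mom tool [ 0.0458  0.7403 -0.0132] 23.56511689010323
```

Emit:
carry_out(motion=[0.15, 0, 0, 0, 0, 0, 0.15, 0, 0, 0, 0, 0, 0, 0, 0, 0, 0, 0])

```text
clock: 15.6
tool_pos: [0.635, -0.0035, 0.2354]
eef_rot: [0.621, 0.684, -0.256, 0.285]
contact_force: [-0.2, 0.1, -0.7]
opening: 0.265
```

```bash
python3 c.py
```

```text
t -0.0023222628026250787 lat yz [0.0001 0.0006] rot [ 0.0035  0.0004 -0.0013] F tool [ 0.6222 -0.1858  0.3842] mom tool [ 0.0886  0.7159 -0.0398] 23.287036836329435
```

Emit:
carry_out(motion=[0.2, 0, 0, 0, 0, 0, 0.2, 0, 0, 0, 0, 0, 0, 0, 0, 0, 0, 0])

```text
clock: 15.98
tool_pos: [0.635, -0.0032, 0.2348]
eef_rot: [0.622, 0.682, -0.258, 0.286]
contact_force: [-0.1, -3.9, 6.5]
opening: 0.27
```

```bash
python3 c.py
```

```text
t -0.0029633585483548517 lat yz [0.0001 0.0008] rot [ 0.0024  0.0052 -0.0039] F tool [-7.3693 -0.419  -1.8569] mom tool [ 0.0548 -0.6562  0.0056] 23.74735740170419
```

It stops firmly at 7 N axial. I press a little more and hold.

Emit:
carry_out(motion=[0.3, 0, 0, 0, 0, 0, 0, 0, 0, 0, 0, 0, 0, 0, 0, 0, 0, 0, 0, 0, 0, 0, 0, 0])

```text
clock: 16.48
tool_pos: [0.6349, -0.0032, 0.2345]
eef_rot: [0.622, 0.681, -0.259, 0.288]
contact_force: [-0.4, -6.3, 10.2]
opening: 0.269
```

```bash
python3 c.py
python3 - <<'E'
from h import *
s=snapshot("scene");k=(205,150,285,215);save(s,"seat.png",k,9)
E
```

```text
t -0.0032119024553858917 lat yz [0.0001 0.0009] rot [ 0.0016  0.0089 -0.0058] F tool [-11.6883  -0.9685  -2.7041] mom tool [ 0.1697 -1.6003 -0.0333] 23.654866962884523
```

View pics/seat.png

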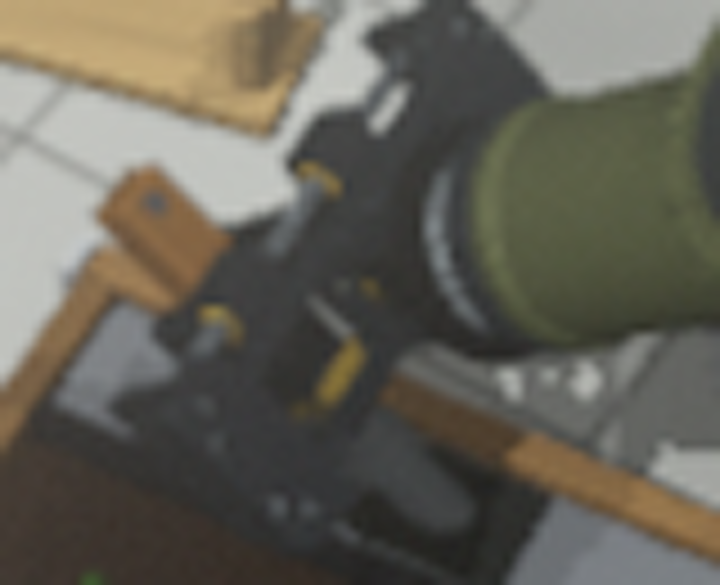

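The gripper hides the mouth. But the reaction is purely axial, with no moment about tool z or x, at the depth expected within 3 mm, so it is the collar stopping on the mouth. I draw the stick out.

Emit:
carry_out(motion=[-1.5, 0, 0, 0, 0, 0, -3, 0, 0, 0, 0, 0, -3, 0, 0, 0, 0, 0, -3, 0, 0, 0, 0, 0, -3, 0, 0, 0, 0, 0, -3, 0, 0, 0, 0, 0, -4, 0, 0, 0, 0, 0, -4, 0, 0, 0, 0, 0])

```text
clock: 17.52
tool_pos: [0.65, -0.1738, 0.4063]
eef_rot: [0.622, 0.683, -0.256, 0.285]
contact_force: [-0.3, -0.1, -0.0]
opening: 0.264
```

Emit:
carry_out(motion=[0, 0, 0, 0, 0, 0, 0, 0, 0, 0, 0, 0])

```text
clock: 17.77
tool_pos: [0.6504, -0.1706, 0.4032]
eef_rot: [0.621, 0.684, -0.256, 0.284]
contact_force: [-0.6, 0.7, -0.5]
opening: 0.269
```

```bash
python3 c.py
python3 - <<'E'
from h import *
p=monitor.get_state()["tool_pos"];print(p)
plan([(p+[-.05,-.02,.03],down(5.5))],vmax=3,wmax=.14)
E
```

```text
t 0.2349329594759922 lat yz [-0.0006  0.0006] rot [ 0.0032 -0.0015 -0.0012] F tool [ 0.9014 -0.5279 -0.1676] mom tool [ 0.0399  0.7162 -0.0523] 23.696509888972543
[ 0.65037312 -0.17058191  0.40321147]
6 rows; end [ 0.60041596 -0.19061517  0.43317523] [6.72326541e-01 7.40254657e-01 2.28634261e-04 1.09653700e-04]
[-0.53, -0.86, -0.18, 0.001, 0.131, 0.0, -0.51, -0.86, -0.25, 0.0, 0.13, 0.0, -0.47, -0.86, -0.3, 0.001, 0.131, 0.0, -0.42, -0.86, -0.37, 0.0, 0.131, 0.0, -0.37, -0.86, -0.42, 0.001, 0.13, 0.0, -0.32, -0.86, -0.46, 0.0, 0.131, 0.0]
```

Emit:
carry_out(motion=[-0.5, -0.9, -0.2, 0, 0.131, 0, -0.5, -0.9, -0.25, 0, 0.131, 0, -0.5, -0.9, -0.3, 0, 0.131, 0, -0.4, -0.9, -0.4, 0, 0.131, 0, -0.4, -0.9, -0.4, 0, 0.131, 0, -0.3, -0.9, -0.5, 0, 0.131, 0, 0, 0, 0, 0, 0, 0, 0, 0, 0, 0, 0, 0])

```text
clock: 18.77
tool_pos: [0.5988, -0.1891, 0.433]
eef_rot: [0.671, 0.742, 0.001, 0.001]
contact_force: [-0.3, -0.2, -1.1]
opening: 0.265
```

Run:
```python
from h import *
np.set_printoptions(precision=4,suppress=True)
st=monitor.get_state();p=st["tool_pos"];r=R.from_quat(st["eef_rot"]);print(p,st["contact_force"],st["opening"]*88,abs(st["qd"]).max())
K=None
for n in("scene","top"):
    s=snapshot(n);P=cloud(s).reshape(-1,3);P=P[~np.isnan(P[:,0])]
    if n=="scene": save(s,"end.png",(130,40,386,232),3)
    T=r.inv().apply(P-p);k=(abs(T[:,1])<.015)&(abs(T[:,2]-.047)<.025)&(T[:,0]>.07)&(T[:,0]<.25)
    D=T[k];print(n,len(D),"tip x",D[:,0].max(),"slope y,z",np.polyfit(D[:,0],D[:,1],1),np.polyfit(D[:,0],D[:,2],1),"world z",P[k][:,2].min())
    k=(abs(P[:,0]-.61)<.05)&(abs(P[:,1]-.268)<.05)&(P[:,2]>.165)&(P[:,2]<.2);l=cv2.fitLine(P[k][:,:2].astype(np.float32),cv2.DIST_L2,0,.01,.01).ravel();print("bar heading",np.degrees(np.arctan2(l[1],l[0])))
    for t in("ferment_box","bowl","pestle","funnel","clay_pot","jar","trowel"):
        for m in finder.masks_of(s,t)[:1]:
            q=cloud(s)[m["pixels"]];print(t,round(m["p"],2),np.nanmedian(q,0))
```

```text
[ 0.5988 -0.1891  0.433 ] [-0.3376 -0.1701 -1.0506] 23.29908617313119 0.02007719540889846
scene 193 tip x 0.21850404306616228 slope y,z [-0.0076  0.0024] [0.0039 0.0443] world z 0.38141634768537164
bar heading 13.279227
ferment_box 0.66 [ 0.5958 -0.1375  0.3902]
bowl 0.77 [0.4196 0.141  0.0279]
pestle 0.73 [0.3706 0.3529 0.0379]
funnel 0.58 [ 0.8306 -0.2346  0.0297]
clay_pot 0.71 [ 0.6536 -0.4425  0.0647]
jar 0.85 [ 0.4676 -0.0343  0.0641]
trowel 0.7 [ 0.5055 -0.5308  0.0036]
top 132 tip x 0.21498065568054908 slope y,z [-0.0033 -0.0019] [0.0089 0.0414] world z 0.38259527222241196
bar heading 13.60184
ferment_box 0.77 [0.418  0.5329 0.2529]
bowl 0.69 [0.448  0.1485 0.0243]
pestle 0.73 [0.3483 0.3506 0.0376]
funnel 0.6 [ 0.5857 -0.11    0.3923]
clay_pot 0.73 [ 0.6603 -0.4466  0.0485]
jar 0.69 [ 0.4496 -0.0443  0.0846]
trowel 0.72 [ 0.4755 -0.5231  0.0067]
```

View pics/end.png

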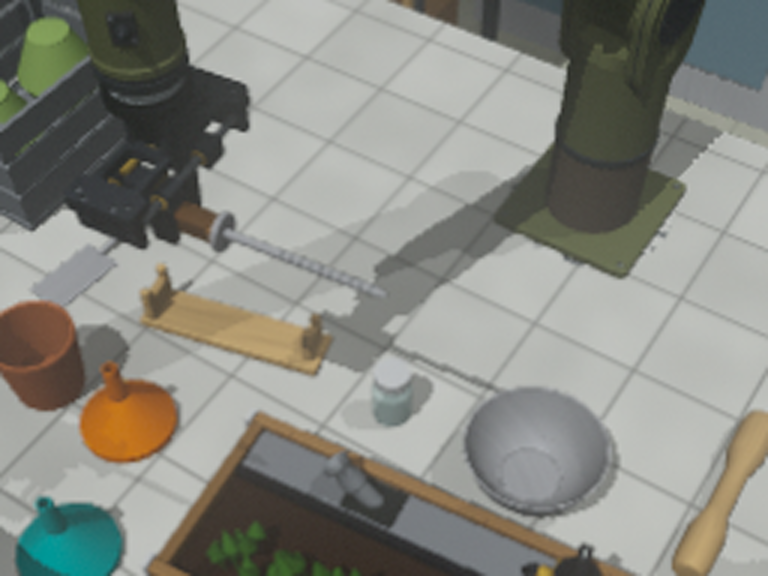

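The stick is level at about 0.385 m and clear of everything. It hasn't slipped in the grip, and the other things stand where they were. I let it settle, then hand in.

Emit:
carry_out(motion=[0, 0, 0, 0, 0, 0, 0, 0, 0, 0, 0, 0, 0, 0, 0, 0, 0, 0, 0, 0, 0, 0, 0, 0])

```text
clock: 20.08
tool_pos: [0.5983, -0.191, 0.4343]
eef_rot: [0.672, 0.741, 0.001, 0.001]
contact_force: [-0.8, -0.5, -0.7]
opening: 0.267
```

```bash
python3 -c "
from h import *
print(abs(monitor.get_state()['qd']).max());print(workorder.finish_job())"
```

```text
0.002055494659301865
the job is handed in; nothing more can be done
None
```

I shut the valve, slid the dipstick down the tube to its stop, drew it out and handed the job in at about 20 s, still holding it. The interface gives no verdict, so what follows is from my own measurements.

- **Valve:** the bar turned about 82° (1.43–1.44 rad). It measured the same at the end, so the valve is still shut.
- **Insertion:** the stick slid in with no side force and came to a firm stop, with about 12 N straight along its axis. The stop was 3 mm deeper than I had estimated, which is within the camera error. I could not see the collar on the mouth because the gripper hid it; that it seated rests on the force reading and the depth.
- **Final pose:** the stick is level to within about 1°, roughly 0.385 m above the ledge. It is at rest (fastest joint 0.002 rad/s), touches nothing else and has not slipped in the grip.
- **Other things on the ledge:** the bowl, pestle, clay pot and jar measured within 1 cm of their starting places. The trowel reads the same from the top camera; the scene camera sees it only partly.
- **Checks that disagreed:** at the end the finder took the held stick for the orange funnel in the top view and for the fermentation box in the scene view. It reported the turquoise look-alike as the scene view's funnel. The funnel stands in place in the last picture, and the box measured unmoved from the top camera.

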